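# Slide the drained cups down to the back stop

## Task

Two upside-down cups stand part-way up the sloped steel drain tray. Slide each of them gently down the slope until its rim rests against the back stop at the low, far end; keep them upside down on the tray without lifting or tipping them, and leave the teaspoon and the brush beside the tray where they lie.

Things in the scene. Friction and masses are not known exactly. Their poses are not given: they have to be found in the camera images.
- tray: Fixed steel drain tray; its deck slopes 0.2 rad down away from the robot, friction about 0.6. Origin: middle of the deck's upper surface, 48 mm over the counter. x points down the slope, y across, z square off the deck. Deck 260 mm (x) by 270 mm (y), open at the high front end (x = -130 mm); side walls at y = +-135 mm, 22 mm high, 5 mm thick. Cups stay where they are left.
- cup_a_mid (a point): Upside-down white ceramic cup on the tray, the smaller one, on the tray's -y half. Point: centre of its rim, on the deck. Rim 88 mm across, nearly upright wall to 40 mm, 60 mm high, about 0.2 kg. z points from the rim up to the cup's foot; the handle points along the cup's -y, its end 70 mm from the point, 14 mm thick, 2 to 42 mm high. At the start it points roughly to the tray's -y side.
- cup_b_mid (a point): Upside-down white ceramic cup on the tray, the larger one, on the tray's +y half. Point: centre of its rim, on the deck. Rim 93 mm across, nearly upright wall to 40 mm, 60 mm high, about 0.2 kg. z points from the rim up to the cup's foot; the handle points along the cup's -y, its end 74 mm from the point, 14 mm thick, 2 to 42 mm high. At the start it points roughly to the tray's -y side.
- cup_a: The same cup as cup_a_mid, with the same axes; the origin lies 12.5 mm from the rim centre towards the handle, on the deck.
- cup_b: The same cup as cup_b_mid, with the same axes; the origin lies 13.5 mm from the rim centre towards the handle, on the deck.
- teaspoon: A loose bystander on the counter: steel teaspoon 130 x 26 x 11 mm lying along the tray's +y side. Origin: centre of its underside, its length along its x axis.
- brush: A loose bystander on the counter: brush with a wooden handle and black bristles, 182 x 31 x 20 mm, lying along the tray's -y side. Origin: centre of its underside, its length along its y axis. Farther right (world y below about -0.28 m, x from about 0.45 m) stands the tall espresso machine: keep the arm clear of it.
- stop (a point): Middle of the foot of the back stop's inner face, at x = +130 mm of the tray, on the deck. The stop is a steel plate across the low end of the tray, 36 mm high with its rolled edge, 5 mm thick. Axes as the tray's.

How it is judged:
At the end, for the whole second after the job is handed in: Both cups stand still, upside down with the rim flat on the deck (within 6 mm and 0.12 rad), each with the rim within 6 mm of the back stop (x of cup_a_mid in the frame of tray above 0.08 m and z of cup_a_mid in the frame of tray between -0.006 and 0.006 m and angle between the z axis of each of cup_a_mid, cup_b_mid and the z axis of tray, either way round below 0.12 rad and linear speed of each of cup_a, cup_b below 0.01 m/s and x of cup_b_mid in the frame of tray above 0.0775 m and z of cup_b_mid in the frame of tray between -0.006 and 0.006 m); the robot touches nothing.
It fails at once if a cup is lifted more than 15 mm off the tray (z of any of cup_a_mid, cup_b_mid in the frame of tray above 0.015 m).
It fails at once if a cup is tipped more than 0.3 rad from the deck (angle between the z axis of any of cup_a_mid, cup_b_mid and the z axis of tray, either way round above 0.3 rad).
It fails at once if a cup goes faster than 0.4 m/s (linear speed of any of cup_a, cup_b above 0.4 m/s).
It fails at once if the teaspoon or the brush is moved more than 30 mm (distance of any of teaspoon, brush from where it was at the start of the episode above 0.03 m).
It also fails if it takes over 58 s, if anything falls off the work surface, if the arm or the gripper's body presses on something with over 40 N, if the wrist force passes 120 N, or if a joint passes its speed limit or range.

## Robot

A 7-joint arm with a two-finger parallel gripper is mounted at the origin on a cart in front of the work surface, level with it; the furniture and walls round the work are solid. World frame = base frame: x ahead of the robot, y to its left, z up, the work surface at z = 0. Lengths are in m, angles in rad, forces in N, time in s.
With the tool pointing down it reaches from about 0.4 to 0.9 m from the base axis. Payload 5.5 kg.
Tool frame: the origin (TCP) lies on the centre line of the jaws, within the pads' length; the fingertips stand 22 mm ahead of it and the grasp point (between the pads) lies 3 mm ahead of it; z points along the fingers, y is the line along which they close (so a half turn about z gives the same grasp; the last joint's range is limited). The gripper opens to 92 mm and grips with 3 to 60 N. Pads are 19 mm wide; open, the fingers measure 130 mm over their backs; the gripper's body (75 mm by 190 mm) begins 47 mm behind the grasp point.
Start: joints at [1.547, 0.501, -0.427, 1.55, 0.221, 1.138, -0.21], TCP at [0.184, -0.623, 0.249] pointing down, gripper open.
Joint ranges: [-2.88, 2.88], [-0.31, 2.03], [-1.54, 1.56], [0.2, 2.42], [-1.41, 4.55], [0.19, 2.02], [-2.57, 2.57]. Speed limits (rad/s): [2.57, 2.57, 3.14, 3.14, 3.14, 3.14, 3.14].

## Interface

Orientations are given as a rotation vector (axis times angle).
In Python, from cell import r, imaging gives the robot as it stands.
- The arm moves only by the shell command python3 -m creep 'ROWS'. ROWS is a JSON object of lists of equal length, an entry for each row: "delta_rot": the turn, a rotation vector about the world's x, y, z in degrees, a list of three; "xyz": the shift along the world's x, y, z in mm, a list of three; "gripper": the opening, from 0 (shut) to 1 (fully open). A call has 1 to 10 rows; each row shifts and turns the commanded pose from where the row before left it; what a row does not reach is not made up. A row lasts 1/10 s, in which the tool goes at most 50 mm and 8.59 degrees, less where a joint would pass 70% of its speed; a pose out of reach is approached as far as the arm can. A call with a gripper value outside its range is refused whole. The fingers move at their own pace and stop on an object; the grip force is fixed at half the most. Time passes only in rows, so rows that do not move let the fingers close. It gives the time, the measured TCP pose, the force, the opening and the grip force at its end, in the units of the state.
- r.get_state(): the state, without advancing time (a new reading comes with each control period).
- imaging.read_camera(name): name is "scene" or "top"; returns the picture (384x512x3 uint8, blue, green, red); there is no depth.
- imaging.camera_params(name): a dict with "fx", "fy", "cx", "cy" (pixels), "k1" (the pictures are not rectified: a ray, as slopes to the right and down, at radius r is drawn at 1 + k1 r^2 times it, then the intrinsics apply), "rvec" (rotation vector, rad) and "tvec" (3), from world to camera coordinates, as OpenCV has them. Camera axes: x right, y down, z forward; pixel columns grow to the right and rows downward; lengths in m; the calibration is good to about 2 mm. A picture is of the moment at which its call begins. camera_params takes no time and is no camera call.
- r.job_done(): hands the job in; it is judged then, once.
The state is a dict: "time": time; "joint_positions": joint angles; "joint_vel": joint speeds; "joint_efforts": joint torques, N m; "tcp_pos": TCP position; "tcp_rot": TCP orientation; "contact_force": force on the tool from outside, world axes, zero at the start; "moment": the same for the moment, N m; "finger_gap": finger opening in m; "finger_force": force on a finger pad.
Only numpy, scipy, OpenCV 4.12 (cv2) and the standard library are available. Lean on these libraries where they do the work, as an engineer would, in place of code of your own. Each camera call takes 0.05 s, during which the arm holds its last target. There are 200 camera calls.

## Working session

There is one attempt and no reset: what is moved stays moved. The work goes in short steps, Python scripts to look and compute and a shell command to move; the robot and the scene stay as the last step left them, time stands still between calls to the robot, and variables do not carry over. Pictures are saved under pics/ and viewed, at most 10 in all, crops included, and the job is handed in when it is done.

```bash
ls; mkdir -p pics; python3 - <<'E'
from cell import r, imaging
import cv2,json
for n in("scene","top"):
    cv2.imwrite(f"pics/{n}0.png",imaging.read_camera(n)); print(n,imaging.camera_params(n))
s=r.get_state();print(s)
E
```

```text
pics
scene {'fx': 423.1985181513438, 'fy': 423.1985181513438, 'cx': 254.6743425120265, 'cy': 195.02766359707306, 'k1': -0.0746129822550856, 'rvec': array([ 0.68836629, -2.62901397,  1.13585471]), 'tvec': array([0.53648831, 0.26688885, 0.69006047])}
top {'fx': 355.38975987905843, 'fy': 355.38975987905843, 'cx': 259.2057249993395, 'cy': 186.6582761006042, 'k1': -0.09704152194901912, 'rvec': array([ 2.17003715, -2.17169417,  0.13920499]), 'tvec': array([-0.01430332,  0.643962  ,  0.85388024])}
{'time': 0.1, 'joint_positions': array([ 1.5472298 ,  0.50175202, -0.42682628,  1.55136732,  0.22079279,
        1.13830466, -0.21029375]), 'joint_vel': array([-9.00915074e-04, -2.35838899e-03, -9.35596394e-05, -1.88408153e-03,
       -1.40274688e-03, -1.47540540e-04, -7.76784361e-04]), 'joint_efforts': array([-1.09980881e-02, -5.67867672e+01, -5.83860889e+00, -2.79913545e+01,
       -6.90091797e-02,  2.41498835e-02,  6.14883402e-05]), 'tcp_pos': array([ 0.18365687, -0.62288036,  0.2477759 ]), 'tcp_rot': array([-3.10758842e+00, -4.48769788e-01,  2.86104379e-04]), 'contact_force': array([0.08785638, 0.35008774, 0.75214752]), 'moment': array([-0.0169205 , -0.05670367, -0.01145459]), 'finger_force': 0.0, 'finger_gap': 0.09144028410593807}
```

View pics/top0.png

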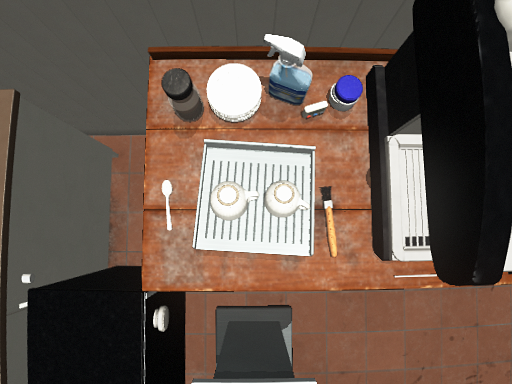

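View pics/scene0.png

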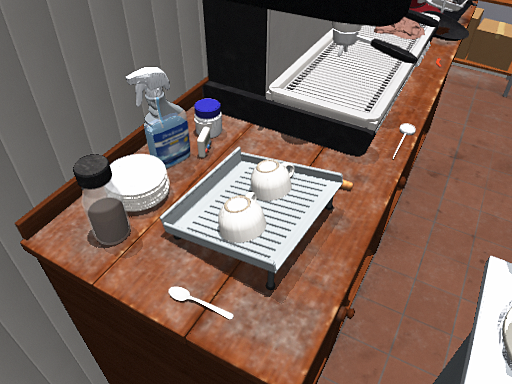

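The top view shows the tray with corners near (205,141), (315,147), (313,255) and (194,248). Cup B's foot ring is at about (228,196) and cup A's at about (284,194), with both handles to the right (-y). The spoon is at (168,205) and the brush at (330,220). The scene view agrees, with cup B's foot at about (238,205) and cup A's at about (268,168). Next I'll enlarge the tray.

```bash
python3 - <<'E'
import cv2
a=cv2.imread("pics/top0.png")[135:265,185:345]
cv2.imwrite("pics/topc.png",cv2.resize(a,None,fx=4.5,fy=4.5,interpolation=cv2.INTER_CUBIC))
a=cv2.imread("pics/scene0.png")[140:290,155:355]
cv2.imwrite("pics/scenec.png",cv2.resize(a,None,fx=4,fy=4,interpolation=cv2.INTER_CUBIC))
E
```

```text
(no output)
```

View pics/topc.png

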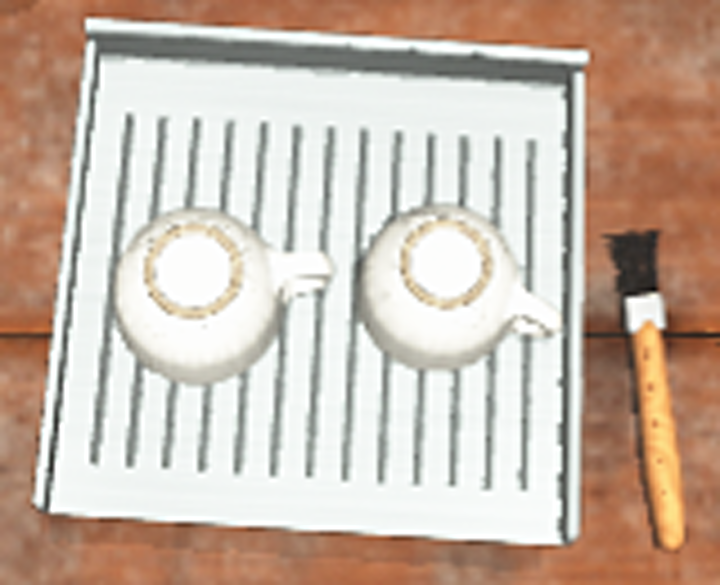

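View pics/scenec.png

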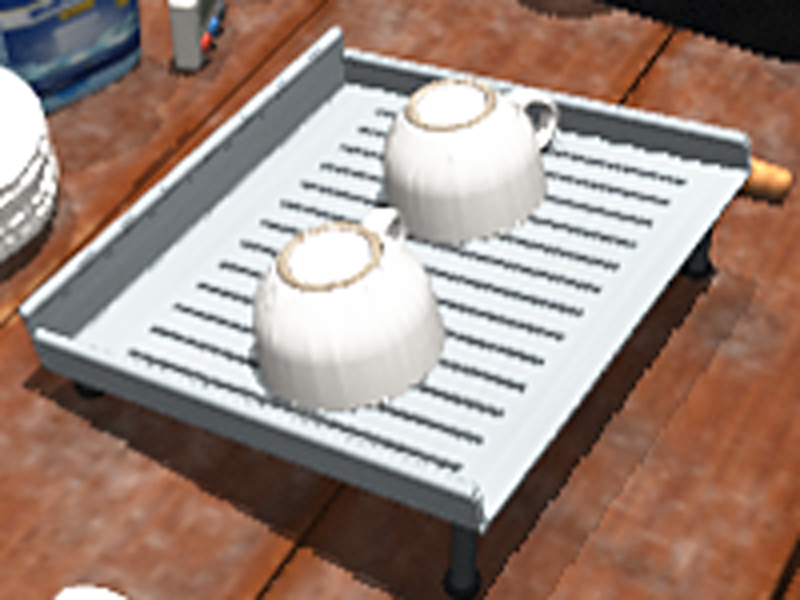

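The crops give these centres: foot rings B (194,270) and A (447,264) in the top crop, B (330,257) and A (450,105) in the scene crop. The deck corners in the top crop are (102,57) and (568,84) at the stop foot, and (50,513) and (562,545) at the front edge. B's handle end is at (330,275) and A's at (555,328).

```bash
cat > h.py <<'E'
import numpy as np, cv2
from cell import r, imaging
def ray(n,u,v):
    p=imaging.camera_params(n); x,y=(u-p['cx'])/p['fx'],(v-p['cy'])/p['fy']; a,b=x,y
    for _ in range(20):
        s=1+p['k1']*(a*a+b*b); a,b=x/s,y/s
    R=cv2.Rodrigues(p['rvec'])[0]; return -R.T@p['tvec'], R.T@np.array([a,b,1.])
def onz(n,u,v,z):
    o,d=ray(n,u,v); return o+d*(z-o[2])/d[2]
def tri(a,b):
    A=np.zeros((3,3));c=np.zeros(3)
    for o,d in(a,b):
        d=d/np.linalg.norm(d);P=np.eye(3)-np.outer(d,d);A+=P;c+=P@o
    return np.linalg.solve(A,c)
T=lambda u,v:((u+.5)/4.5-.5+185,(v+.5)/4.5-.5+135)
S=lambda u,v:((u+.5)/4-.5+155,(v+.5)/4-.5+140)
def pose(C):  # C: 4 world corners FL FR NL NR -> tray matrix
    L=np.array([[.13,.135],[.13,-.135],[-.13,.135],[-.13,-.135]])*[np.cos(.2),1]
    W=C[:,:2]; m=W.mean(0); a=complex(0)
    for l,w in zip(L,W-m): a+=complex(*w)*complex(*l).conjugate()
    y=np.angle(a); Rz=cv2.Rodrigues(np.array([0,0,y]))[0]; Ry=cv2.Rodrigues(np.array([0,.2,0]))[0]
    return Rz@Ry, np.array([*m,.048]), y
E
python3 - <<'E'
from h import *
np.set_printoptions(precision=4,suppress=True)
z=[.0222,.0222,.0738,.0738]
C=np.array([onz("top",*T(*p),q) for p,q in zip([(102,57),(568,84),(50,513),(562,545)],z)])
C2=np.array([onz("scene",*S(*p),q) for p,q in zip([(78,337),(350,85),(482,525),(748,178)],z)])
print(C,C2);
R,t,y=pose(C);print(t,y,pose(C2)[1:])
for k,a,b,h in(("B",(194,270),(330,257),(330,275)),("A",(447,264),(450,105),(555,328))):
    P=tri(ray("top",*T(*a)),ray("scene",*S(*b)));l=R.T@(P-t)
    print(k,P,"tray",l,"rim world",R@[l[0],l[1],0]+t)
    H=onz("top",*T(*h),P[2]-.03);print(" handle tray",R.T@(H-t))
E
```

```text
[[ 0.7478  0.1188  0.0222]
 [ 0.7324 -0.1487  0.0222]
 [ 0.4926  0.1359  0.0738]
 [ 0.4753 -0.1329  0.0738]] [[ 0.748   0.1034  0.0222]
 [ 0.7307 -0.1447  0.0222]
 [ 0.4958  0.1415  0.0738]
 [ 0.4761 -0.1259  0.0738]]
[ 0.612  -0.0067  0.048 ] -0.06226436783440501 (array([ 0.6126, -0.0064,  0.048 ]), np.float64(-0.09092700759058638))
B [0.6188 0.0594 0.1049] tray [-0.0087  0.0664  0.0563] rim world [0.6076 0.06   0.0497]
 handle tray [ 0.0006 -0.004   0.0276]
A [ 0.6227 -0.0702  0.1033] tray [ 0.0033 -0.0627  0.0571] rim world [ 0.6114 -0.0695  0.0473]
 handle tray [-0.0194 -0.1253  0.0219]
```

```bash
python3 -m creep '{"xyz":[[17,32,0],[17,32,0],[17,32,0],[17,32,0],[17,32,0],[17,32,0],[17,32,0],[0,0,0]],"delta_rot":[[0,0,-4],[0,0,-4],[0,0,-4],[0,0,-4],[0,0,-4],[0,0,0],[0,0,0],[0,0,0]],"gripper":[0.43,0.43,0.43,0.43,0.43,0.43,0.43,0.43]}'
```

```text
time: 0.9
tcp_pos: [0.3059, -0.3942, 0.2486]
tcp_rot: [-3.138, 0.085, -0.0]
contact_force: [-0.4, -0.1, -0.4]
finger_gap: 0.0397
finger_force: 0.0
```

```bash
python3 -m creep '{"xyz":[[15,31,0],[15,31,0],[15,31,0],[15,31,0],[15,31,0],[15,31,0],[15,31,0],[15,31,0],[0,0,0]],"delta_rot":[[0,0,0],[0,0,0],[0,0,0],[0,0,0],[0,0,0],[0,0,0],[0,0,0],[0,0,0],[0,0,0]],"gripper":[0.43,0.43,0.43,0.43,0.43,0.43,0.43,0.43,0.43]}'
```

```text
time: 1.8
tcp_pos: [0.4248, -0.1472, 0.249]
tcp_rot: [-3.139, 0.087, -0.002]
contact_force: [0.1, -0.5, -0.6]
finger_gap: 0.0396
finger_force: 0.0
```

```bash
python3 -m creep '{"xyz":[[25,21,0],[25,21,0],[25,21,0],[25,20,0],[0,0,-35],[0,0,-35],[0,0,-35],[0,0,-30],[0,0,-19],[0,0,0]],"delta_rot":[[0,0,-0.5],[0,0,0],[0,0,0],[0,0,0],[0,0,0],[0,0,0],[0,0,0],[0,0,0],[0,0,0],[0,0,0]],"gripper":[0.43,0.43,0.43,0.43,0.43,0.43,0.43,0.43,0.43,0.43]}'; python3 - <<'E'
from h import *
a=imaging.read_camera("top")[125:275,165:345];b=imaging.read_camera("scene")[140:290,155:355]
cv2.imwrite("pics/p1.png",np.hstack([cv2.resize(a,(360,300)),cv2.resize(b,(400,300))]))
E
```

```text
time: 2.8
tcp_pos: [0.5212, -0.0695, 0.0921]
tcp_rot: [-3.139, 0.113, 0.007]
contact_force: [0.0, 0.3, -0.4]
finger_gap: 0.0393
finger_force: 0.0
```

View pics/p1.png

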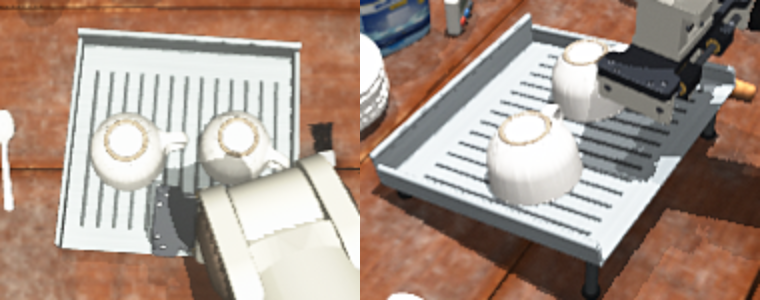

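The gripper stands uphill of cup A, clear of both cups. I'll correct its y and height slightly, then push along the slope.

```bash
python3 -m creep '{"xyz":[[0,4,4],[8,-0.5,-1.6],[8,-0.5,-1.6],[8,-0.5,-1.6],[8,-0.5,-1.6],[6,-0.4,-1.2],[6,-0.4,-1.2],[6,-0.4,-1.2],[6,-0.4,-1.2],[6,-0.4,-1.2]],"delta_rot":[[0,0,0],[0,0,0],[0,0,0],[0,0,0],[0,0,0],[0,0,0],[0,0,0],[0,0,0],[0,0,0],[0,0,0]],"gripper":[0.43,0.43,0.43,0.43,0.43,0.43,0.43,0.43,0.43,0.43]}'
python3 -m creep '{"xyz":[[6,-0.4,-1.2],[6,-0.4,-1.2],[6,-0.4,-1.2],[6,-0.4,-1.2],[6,-0.4,-1.2],[6,-0.4,-1.2]],"delta_rot":[[0,0,0],[0,0,0],[0,0,0],[0,0,0],[0,0,0],[0,0,0]],"gripper":[0.43,0.43,0.43,0.43,0.43,0.43]}'
```

```text
time: 3.9
tcp_pos: [0.5852, -0.0685, 0.0861]
tcp_rot: [3.14, -0.111, -0.001]
contact_force: [-0.9, 0.0, 0.3]
finger_gap: 0.0392
finger_force: 0.3
time: 4.5
tcp_pos: [0.6214, -0.0709, 0.079]
tcp_rot: [3.14, -0.112, -0.0]
contact_force: [-0.9, 0.2, 0.7]
finger_gap: 0.0394
finger_force: 0.2
```

```bash
python3 -m creep '{"xyz":[[6,-0.4,-1.2],[6,-0.4,-1.2],[4,-0.2,-0.8],[2,-0.1,-0.4],[2,-0.1,-0.4],[0,0,0]],"delta_rot":[[0,0,0],[0,0,0],[0,0,0],[0,0,0],[0,0,0],[0,0,0]],"gripper":[0.43,0.43,0.43,0.43,0.43,0.43]}'; python3 -m creep '{"xyz":[[1,-0.1,-0.2],[0,0,0]],"delta_rot":[[0,0,0],[0,0,0]],"gripper":[0.43,0.43]}';python3 - <<'E'
from h import *
a=imaging.read_camera("top")[125:275,165:345];b=imaging.read_camera("scene")[140:290,155:355]
cv2.imwrite("pics/p2.png",np.hstack([cv2.resize(a,(360,300)),cv2.resize(b,(400,300))]))
E
```

```text
time: 5.1
tcp_pos: [0.6411, -0.072, 0.0751]
tcp_rot: [-3.14, 0.111, -0.0]
contact_force: [0.5, -0.9, -0.9]
finger_gap: 0.0397
finger_force: 0.1
time: 5.3
tcp_pos: [0.6419, -0.0721, 0.075]
tcp_rot: [3.14, -0.111, 0.0]
contact_force: [0.2, 0.5, -0.4]
finger_gap: 0.0393
finger_force: 0.2
```

View pics/p2.png

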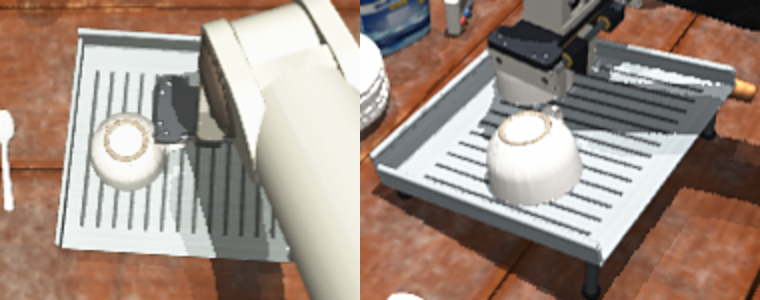

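Cup A has slid down in front of the fingers towards the stop, and cup B and its handle haven't moved. I'll creep forward until the stop's reaction shows in the force.

```bash
for i in 1 2 ; do python3 -m creep '{"xyz":[[1,-0.1,-0.2],[1,-0.1,-0.2],[0,0,0]],"delta_rot":[[0,0,0],[0,0,0],[0,0,0]],"gripper":[0.43,0.43,0.43]}' | egrep 'tcp_pos|contact'; done
```

```text
tcp_pos: [0.6441, -0.0724, 0.0746]
contact_force: [-0.8, 0.0, -0.5]
tcp_pos: [0.6461, -0.0726, 0.0741]
contact_force: [-0.3, -0.7, -0.3]
```

```bash
python3 -m creep '{"xyz":[[1,-0.1,-0.2],[1,-0.1,-0.2],[0,0,0]],"delta_rot":[[0,0,0],[0,0,0],[0,0,0]],"gripper":[0.43,0.43,0.43]}' | egrep 'tcp_pos|contact'; python3 -m creep '{"xyz":[[1,-0.1,-0.2],[0,0,0]],"delta_rot":[[0,0,0],[0,0,0]],"gripper":[0.43,0.43]}' | egrep 'tcp_pos|contact'
```

```text
tcp_pos: [0.6481, -0.0728, 0.0737]
contact_force: [0.1, 0.6, 0.2]
tcp_pos: [0.649, -0.0729, 0.0735]
contact_force: [-0.5, 0.3, -0.0]
```

```bash
python3 -m creep '{"xyz":[[1,-0.1,-0.2],[1,-0.1,-0.2],[0,0,0]],"delta_rot":[[0,0,0],[0,0,0],[0,0,0]],"gripper":[0.43,0.43,0.43]}' | egrep 'tcp_pos|contact'; python3 -m creep '{"xyz":[[1,-0.1,-0.2],[0,0,0]],"delta_rot":[[0,0,0],[0,0,0]],"gripper":[0.43,0.43]}' | egrep 'tcp_pos|contact'; python3 - <<'E'
from h import *
b=imaging.read_camera("scene")[130:250,160:340]
cv2.imwrite("pics/p3.png",cv2.resize(b,None,fx=4,fy=4,interpolation=2))
E
```

```text
tcp_pos: [0.6511, -0.0731, 0.0731]
contact_force: [0.4, -1.1, 0.3]
tcp_pos: [0.6519, -0.0731, 0.0729]
contact_force: [-1.4, 0.1, 0.1]
```

View pics/p3.png

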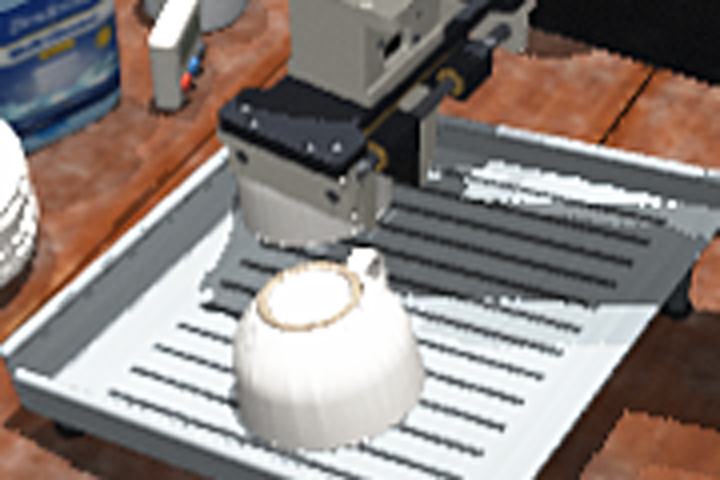

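The cup's left side is at about (240,210) in the crop, very near the foot of the stop. There is still no reaction force, so I'll keep creeping.

```bash
for i in 1 2 3; do python3 -m creep '{"xyz":[[1,-0.1,-0.2],[0,0,0]],"delta_rot":[[0,0,0],[0,0,0]],"gripper":[0.43,0.43]}' | egrep 'tcp_pos|contact'; done
```

```text
tcp_pos: [0.6523, -0.0732, 0.0726]
contact_force: [-3.2, -0.1, 1.7]
tcp_pos: [0.6526, -0.0733, 0.0723]
contact_force: [-5.5, 1.0, 4.2]
tcp_pos: [0.6527, -0.0733, 0.0721]
contact_force: [-7.9, -0.1, 6.2]
```

Cup A is against the stop: the force reached 8 N with no further travel. I'll retreat and go round to cup B.

```bash
python3 -m creep '{"xyz":[[-15,1,3],[-15,1,3],[0,0,40],[0,0,40],[0,0,30],[-23,34,0],[-23,34,0],[-22,34,0],[-22,34,0],[0,0,0]],"delta_rot":[[0,0,0],[0,0,0],[0,0,0],[0,0,0],[0,0,0],[0,0,0],[0,0,0],[0,0,0],[0,0,0],[0,0,0]],"gripper":[0.43,0.43,0.43,0.43,0.43,0.43,0.43,0.43,0.43,0.43]}'
```

```text
time: 8.65
tcp_pos: [0.5325, 0.0711, 0.1892]
tcp_rot: [-3.138, 0.097, -0.001]
contact_force: [0.5, 0.2, 0.6]
finger_gap: 0.0393
finger_force: 0.0
```

```bash
python3 -m creep '{"xyz":[[0,-5,-30],[0,0,-30],[0,0,-25],[0,0,-9],[0,0,0]],"delta_rot":[[0,0,0],[0,0,0],[0,0,0],[0,0,0],[0,0,0]],"gripper":[0.43,0.43,0.43,0.43,0.43]}'; python3 - <<'E'
from h import *
a=imaging.read_camera("top")[125:275,165:345];b=imaging.read_camera("scene")[140:290,155:355]
cv2.imwrite("pics/p4.png",np.hstack([cv2.resize(a,(360,300)),cv2.resize(b,(400,300))]))
E
```

```text
time: 9.15
tcp_pos: [0.5346, 0.0595, 0.0934]
tcp_rot: [-3.139, 0.111, 0.003]
contact_force: [0.3, -0.5, 1.5]
finger_gap: 0.0391
finger_force: 0.0
```

View pics/p4.png

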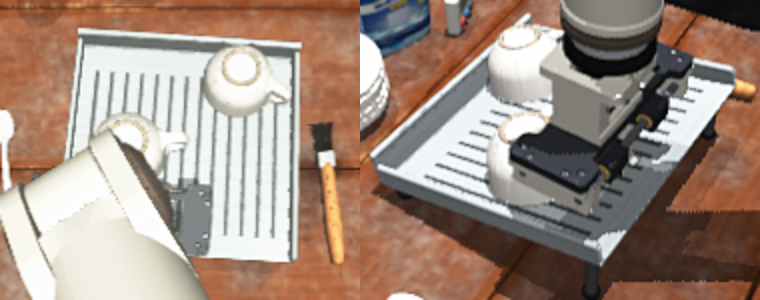

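Cup A rests at the stop (foot ring at about (240,67)) and the gripper is uphill of cup B. Now I'll push B.

```bash
python3 -m creep '{"xyz":[[0,5,2],[6,-0.4,-1.2],[6,-0.4,-1.2],[6,-0.4,-1.2],[6,-0.4,-1.2],[6,-0.4,-1.2],[6,-0.4,-1.2],[6,-0.4,-1.2],[6,-0.4,-1.2],[6,-0.4,-1.2]],"delta_rot":[[0,0,0],[0,0,0],[0,0,0],[0,0,0],[0,0,0],[0,0,0],[0,0,0],[0,0,0],[0,0,0],[0,0,0]],"gripper":[0.43,0.43,0.43,0.43,0.43,0.43,0.43,0.43,0.43,0.43]}'
python3 -m creep '{"xyz":[[6,-0.4,-1.2],[6,-0.4,-1.2],[6,-0.4,-1.2],[6,-0.4,-1.2],[6,-0.4,-1.2],[6,-0.4,-1.2],[6,-0.4,-1.2],[4,-0.3,-0.8],[0,0,0]],"delta_rot":[[0,0,0],[0,0,0],[0,0,0],[0,0,0],[0,0,0],[0,0,0],[0,0,0],[0,0,0],[0,0,0]],"gripper":[0.43,0.43,0.43,0.43,0.43,0.43,0.43,0.43,0.43]}'
```

```text
time: 10.25
tcp_pos: [0.5893, 0.0609, 0.0853]
tcp_rot: [3.14, -0.111, -0.0]
contact_force: [-0.9, 0.9, 0.8]
finger_gap: 0.0397
finger_force: 0.7
time: 11.15
tcp_pos: [0.6357, 0.0578, 0.0762]
tcp_rot: [-3.139, 0.112, -0.001]
contact_force: [0.4, -0.9, 0.7]
finger_gap: 0.0396
finger_force: 0.0
```

```bash
python3 -m creep '{"xyz":[[3,-0.2,-0.6],[3,-0.2,-0.6],[2,-0.1,-0.4],[2,-0.1,-0.4],[2,-0.1,-0.4],[1,-0.1,-0.2],[1,-0.1,-0.2],[0,0,0]],"delta_rot":[[0,0,0],[0,0,0],[0,0,0],[0,0,0],[0,0,0],[0,0,0],[0,0,0],[0,0,0]],"gripper":[0.43,0.43,0.43,0.43,0.43,0.43,0.43,0.43]}' | egrep 'tcp_pos|contact'; for i in 1 2 3; do python3 -m creep '{"xyz":[[1,-0.1,-0.2],[0,0,0]],"delta_rot":[[0,0,0],[0,0,0]],"gripper":[0.43,0.43]}' | egrep 'tcp_pos|contact'; done
```

```text
tcp_pos: [0.649, 0.057, 0.0735]
contact_force: [-0.4, 0.7, -0.2]
tcp_pos: [0.65, 0.0569, 0.0733]
contact_force: [-1.4, -0.6, 1.4]
tcp_pos: [0.651, 0.0567, 0.0731]
contact_force: [-1.1, -0.5, 0.2]
tcp_pos: [0.652, 0.0566, 0.0729]
contact_force: [-0.8, -0.5, 0.4]
```

```bash
for i in 1 2 3 4; do python3 -m creep '{"xyz":[[1,-0.1,-0.2],[0,0,0]],"delta_rot":[[0,0,0],[0,0,0]],"gripper":[0.43,0.43]}' | egrep 'tcp_pos|contact'; done
```

```text
tcp_pos: [0.653, 0.0565, 0.0727]
contact_force: [-0.8, -0.8, 0.4]
tcp_pos: [0.654, 0.0564, 0.0725]
contact_force: [-1.1, -0.2, -0.2]
tcp_pos: [0.6543, 0.0564, 0.0722]
contact_force: [-2.8, -0.6, 1.8]
tcp_pos: [0.6546, 0.0564, 0.0719]
contact_force: [-6.3, -0.4, 3.7]
```

Contact came at x = 0.654, close to the predicted 0.655. I'll back off, raise the tool and check.

```bash
python3 -m creep '{"xyz":[[-15,1,3],[-15,1,3],[0,0,40],[0,0,40],[0,0,40],[-35,0,10],[-35,0,10],[-35,0,10],[-35,0,10],[0,0,0]],"delta_rot":[[0,0,0],[0,0,0],[0,0,0],[0,0,0],[0,0,0],[0,0,0],[0,0,0],[0,0,0],[0,0,0],[0,0,0]],"gripper":[0.43,0.43,0.43,0.43,0.43,0.43,0.43,0.43,0.43,0.43]}'; python3 - <<'E'
from h import *
a=imaging.read_camera("top")[125:275,165:345];b=imaging.read_camera("scene")[140:290,155:355]
cv2.imwrite("pics/p5.png",np.hstack([cv2.resize(a,(360,300)),cv2.resize(b,(400,300))]))
E
```

```text
time: 14.35
tcp_pos: [0.4833, 0.0584, 0.2393]
tcp_rot: [3.137, -0.109, 0.002]
contact_force: [0.3, 0.8, -0.1]
finger_gap: 0.0397
finger_force: 0.0
```

View pics/p5.png

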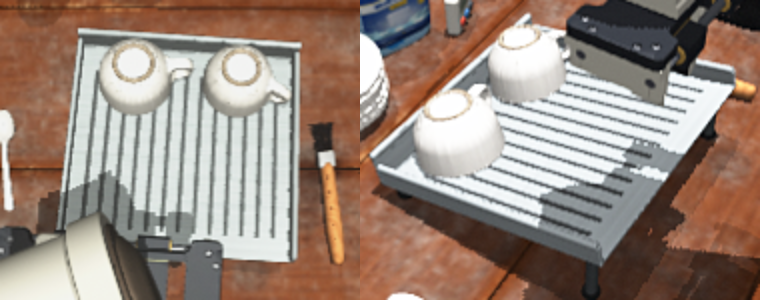

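Both cups stand at the stop, with foot rings B (134,61) and A (242,67) in the left panel. The spoon and brush haven't moved. I'll check this numerically, then hand in.

```bash
python3 - <<'E'
from h import *
C=np.array([onz("top",*T(*p),q) for p,q in zip([(102,57),(568,84),(50,513),(562,545)],[.0222,.0222,.0738,.0738])])
R,t,y=pose(C);ok=[]
for k,a,b in(("A",(242,67),(521,37)),("B",(134,61),(453,105))):
    P=tri(ray("top",a[0]/2+165,a[1]/2+125),ray("scene",(b[0]-360)/2+155,b[1]/2+140))
    l=R.T@(P-t);print(k,l);ok.append(l[0]>.077)
if all(ok): print(r.job_done())
E
```

```text
A [ 0.08975182 -0.06535835  0.05567979]
B [0.08694982 0.06293801 0.0549992 ]
the job is handed in; nothing more can be done
None
```

I slid both cups down to the back stop (force rose at contact for each), still upside down on the deck by the last pictures, with the spoon and brush not visibly moved, and handed the job in at about 14.5 s; no verdict came back.

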